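# Hold the noodle bin lid in its hinge for the pin

## Task

Pick up the loose lid of the noodle bin by its red handle, carry it over the bin and bring the knuckle of its brass hinge leaf in between the two knuckles on the bin's jamb block, lid level, so that all three holes line up and a pin could be slid straight through. Finish while still holding the lid there in the gripper, its weight carried by the robot alone and not resting on or pressing against the bin. Handle it gently: do not bang into the bin, and leave the other things on the counter where they are.

Things in the scene. Friction and masses are not known exactly. Their poses are not given: they have to be found in the camera images.
- lid_grip (a point): Centre of the red handle bar over the middle of the loose lid (pale wood panel 150 (x) x 160 (y) x 18 mm, lying flat right way up on the counter, 0.25 to 0.5 kg). Bar: 22 mm wide (x), 100 mm long (y), 24 mm high, centre 50 mm above the lid's underside, 20 mm free under it between end posts. Axes: z up, y along bar and lid's hinge axis, x to the lid's hinge edge.
- lid_knuckle (a point): Centre of the hole in the lid's one brass knuckle: tube 18 mm outside, 10 mm hole, 24 mm long along y, on a 24 mm wide brass tongue, 16 mm out from the middle of the lid's hinge edge. It is 91 mm in +x from the handle bar's centre, 0 in y, 38 mm below it; 12 mm above the lid's underside. Axes as lid_grip.
- bin_hinge (a point): Point on the bin's hinge axis midway between its two brass knuckles (18 mm outside, 10 mm hole, each 24 mm long), 130 mm above the counter. Gap between them 34 mm, open from above: 5 mm spare at each end of the lid's knuckle. Axes: z up, y along the hinge axis, x from the bin's open mouth to the jamb block; the lid belongs on the -x side, its x along this x.
- bin: Open wooden noodle bin fixed to the counter, 215 (x) x 180 (y) mm, origin under it, hinge axis at x +69, z 130 mm. Dark jamb block along its +x side: upright face at x +85, top at z 136 (brass leaf to 139) mm. Side walls slope from z 100 mm at the jamb to 75 at the front wall (x -100). The lid held level in place clears the walls by about 18 mm and the jamb by 7. Bin and lid may swap sides.
- tray: Bystander, leave alone: open steel parts tray, 90 x 145 x 25 mm; origin under its centre.
- pin: Bystander, leave alone: steel hinge pin, 6 mm thick, 120 mm long, lying in the tray; origin under its centre.
- sauce: Bystander, leave alone: small amber sauce jar with red cap, 48 mm wide, 90 mm tall, standing between the two working areas; origin under its centre.
- oil: Bystander, leave alone: amber bottle with yellow cap, 60 mm wide, 130 mm tall; origin under its centre.
- can: Bystander, leave alone: red-labelled can, 74 mm wide, 110 mm tall; origin under its centre.
- bowl: Bystander, leave alone: blue ceramic bowl, 120 mm wide, 55 mm tall; origin under its centre.
- mallet: Bystander, leave alone: hammer with wooden handle lying on the counter; origin under its centre.
- driver: Bystander, leave alone: screwdriver with yellow handle lying on the counter; origin under its centre.

How it is judged (in metres and radians):
On the way:
1. the lid is gripped and lifted clear of the counter (height (world z) of lid_knuckle above 0.06 m and contact force between the fingers and lid above 1 N), for 0.2 s.
At the end, for the whole second after the job is handed in: Lid gripped and still over the bin's mouth, level within 4 degrees; its hole within 3 mm of the bin's hinge axis in height and fore-and-aft, centred within 5.5 mm along it, axes parallel within 4 degrees; lid and bin press on each other with less than 1 N (x of lid_knuckle in the frame of bin_hinge between -0.003 and 0.003 m and z of lid_knuckle in the frame of bin_hinge between -0.003 and 0.003 m and y of lid_knuckle in the frame of bin_hinge between -0.0055 and 0.0055 m and angle between the y axis of lid_knuckle and the y axis of bin_hinge, either way round below 0.07 rad and angle between lid_knuckle's own z axis and vertical below 0.07 rad and x of lid_grip in the frame of bin_hinge below -0.05 m and contact force between the fingers and lid above 1 N and contact force between lid and bin below 1 N and linear speed of lid below 0.02 m/s); the arm keeps its last pose, push and grip.
It fails at once if the bin was struck or pressed with more than 25 N (contact force between any of lid, the arm, the fingers and bin above 25 N).
It fails at once if another thing on the counter was moved more than 20 mm (distance of any of tray, pin, sauce, oil, can, bowl, mallet, driver from where it was at the start of the episode above 0.02 m).
It also fails if it takes over 42 s, if anything falls off the work surface, if the arm or the gripper's body presses on something with over 40 N, if the wrist force passes 120 N, or if a joint passes its speed limit or range.

## Robot

A 7-joint arm with a two-finger parallel gripper is mounted at the origin on the work surface. World frame = base frame: x ahead of the robot, y to its left, z up, the work surface at z = 0. Lengths are in m, angles in degrees, forces in N, time in s.
With the tool pointing down it reaches from about 0.425 to 0.875 m from the base axis. Payload 4.7 kg.
Tool frame: the origin (TCP) lies midway between the tips of the shut fingers; the grasp point (between the pads) lies 19 mm behind it; z points along the fingers, y is the line along which they close (so a half turn about z gives the same grasp; the last joint's range is limited). The gripper opens to 87 mm and grips with 3 to 60 N. Pads are 19 mm wide; open, the fingers measure 117 mm over their backs; the gripper's body (75 mm by 190 mm) begins 51 mm behind the grasp point.
Start: joints at [67.271, 18.392, -4.016, 83.108, 1.295, 78.541, -3.26], TCP at [0.26, -0.596, 0.223] pointing down, gripper open.
Joint ranges: [-163.93, 163.93], [-17.29, 119.83], [-79.2, 71.16], [3.27, 140.29], [-89.18, 269.18], [5.43, 117.66], [-154.24, 154.24]. Speed limits (degrees/s): [147.25, 147.25, 180, 180, 180, 180, 180].

## Interface

Orientations are given as [roll, pitch, yaw] about the fixed x, y, z axes, in that order (R = Rz(yaw) Ry(pitch) Rx(roll)).
In Python, from cell import env, viewer, boxes_of, masks_of gives the robot as it stands. The module is installed in compiled form; this text tells all that it offers.
- The arm moves only by the tool apply_moves, never from a script. Its argument "moves" is a list of rows, each a list of 7 numbers: the shift along the tool's x, y, z scaled (see below), then the turn, a rotation vector about the tool's x, y, z scaled (see below), then the opening, from 0 (shut) to 1 (fully open). A call has 1 to 20 rows; each row is the pose to reach, as a shift and turn from the pose commanded when the call began, along the tool's axes at that moment; what a row does not reach only later rows make up. The controller multiplies each number of a shift by 0.2 m and each number of a turn by 1.5 rad. A row lasts 1/10 s, in which the tool goes at most 50 mm and 8.59 degrees, less where a joint would pass 70% of its speed; a pose out of reach is approached as far as the arm can. A call with a number of a shift or a turn outside -1 to 1 is refused whole. A call with a gripper value outside its range is refused whole. The fingers move at their own pace and stop on an object; "grip_force" is the grip in N (left out, the last holds). Time passes only in rows, so rows that repeat a pose let the fingers close. It gives the time, the measured TCP pose, the force, the opening and the grip force at its end, in the units of the state.
- env.get_obs(): the state, without advancing time (a new reading comes with each control period).
- viewer.read_camera(name): name is "scene" or "top"; returns the picture (384x512x3 uint8, red, green, blue); there is no depth.
- viewer.get_calibration(name): a dict with "fov_y" (degrees; the focal length in pixels is half the picture's height over the tangent of half this angle, whatever the lens; pixels are square), "cx", "cy" (the principal point, pixels), "k1" (the pictures are not rectified: a ray, as slopes to the right and down, at radius r is drawn at 1 + k1 r^2 times it, then the intrinsics apply), "position" and "orientation" of the camera in the world. Camera axes: x right, y up, looking along -z (the intrinsics and any distortion apply to the point x, -y, -z); pixel columns grow to the right and rows downward; lengths in m; the calibration is good to about 2 mm. A picture is of the moment at which its call begins. get_calibration takes no time and is no camera call.
- env.sign_off(): hands the job in; it is judged then, once.
Trained networks look in the newest picture that a camera, given by its name, has taken for a name from the list of things; names that differ only in an ending like _2 or _b are one class to them, and where a whole thing is asked for, a point or a joint stands for the part that bears it (a point fixed in the world has none). Each returns a list of dicts, best first, with "conf" (0 to 1); they miss things now and then, are a little off and sometimes report something else, mostly with a low value. They report only what shows in the picture. A call takes as long as a camera call.
- boxes_of(camera, target): "location" ([column, row] in pixels, amid what is visible of it).
- masks_of(camera, target): "pixels" (384x512 bool, what is visible of it) and "location" ([column, row] in pixels, amid what is visible of it).
The state is a dict: "time_s": time; "qpos": joint angles; "joint_velocities": joint speeds; "effort": joint torques, N m; "tool_pos": TCP position; "tool_rot": TCP orientation; "force": force on the tool from outside, world axes, zero at the start; "wrist_torque": the same for the moment, N m; "grip_width": finger opening in m; "grasp_force": force on a finger pad.
Only numpy, scipy, OpenCV 4.12 (cv2) and the standard library are available. Lean on these libraries where they do the work, as an engineer would, in place of code of your own. Each camera call takes 0.05 s, during which the arm holds its last target. There are 200 camera calls.

## Working session

There is one attempt and no reset: what is moved stays moved. The work goes in short steps, Python scripts to look and compute and a tool call to move; the robot and the scene stay as the last step left them, time stands still between calls to the robot, and variables do not carry over. Pictures are saved under pics/ and viewed, at most 10 in all, crops included, and the job is handed in when it is done.

Besides the shell and the picture viewer there is one more tool, called after "Call:" as name(argument=value, ...), one argument or row to a line, values as JSON. apply_moves: Moves the arm, as the interface text tells. Shifts and turns lie within -1 to 1; 1 stands for 0.2 m of shift or 1.5 rad of turn. Its arguments: {"type":"object","properties":{"moves":{"type":"array","items":{"type":"array","items":{"type":"number","minimum":-1,"maximum":1}}},"grip_force":{"type":"number"}},"required":["moves"]}

```bash
mkdir -p pics; cat > h.py <<'E'
import numpy as np, cv2
from scipy.spatial.transform import Rotation as R
from cell import env, viewer, boxes_of, masks_of
def cam(n):
    c=viewer.get_calibration(n); f=192/np.tan(np.radians(c['fov_y'])/2)
    o=c['orientation']
    o=np.array(o,float)
    M=o if o.shape==(3,3) else R.from_euler('xyz',o,degrees=True).as_matrix()
    return f,c['cx'],c['cy'],c['k1'],np.array(c['position']),M
def proj(n,P):
    f,cx,cy,k,p,M=cam(n); q=(np.atleast_2d(P)-p)@M
    s=np.c_[q[:,0]/-q[:,2],-q[:,1]/-q[:,2]]; r2=(s**2).sum(1,keepdims=True)
    return s*(1+k*r2)*f+[cx,cy]
def ray(n,uv):
    f,cx,cy,k,p,M=cam(n); d=(np.atleast_2d(uv)-[cx,cy])/f; s=d.copy()
    for _ in range(20): s=d/(1+k*(s**2).sum(1,keepdims=True))
    v=np.c_[s[:,0],-s[:,1],-np.ones(len(s))]@M.T
    return p,v
def onz(n,uv,z):
    p,v=ray(n,uv); return p+v*((z-p[2])/v[:,2])[:,None]
E
python3 - <<'E'
from h import *
for n in('scene','top'):
    print(n,viewer.get_calibration(n)); im=viewer.read_camera(n)
    cv2.imwrite(f'pics/{n}0.png',im[:,:,::-1])
    for t,z in(('lid_grip',.05),('lid_knuckle',.012),('bin_hinge',.13),('bin',.1),('sauce',.045)):
        for b in boxes_of(n,t)[:2]: print(t,np.round(b['location'],1),round(b['conf'],2),onz(n,b['location'],z).round(3))
print(env.get_obs())
E
```

```text
scene {'fov_y': 56.574703116927815, 'cx': 253.30262389701747, 'cy': 193.66549723358162, 'k1': -0.10272113220872883, 'position': array([ 1.06050515, -0.21211027,  1.01240353]), 'orientation': array([31.5360583 ,  0.71699607, 68.01343882])}
lid_grip [178.8 233.1] 0.73 [[ 0.552 -0.26   0.05 ]]
lid_knuckle [177.6 233.6] 0.76 [[ 0.532 -0.266  0.012]]
bin_hinge [322.6 180.1] 0.92 [[0.589 0.189 0.13 ]]
bin_hinge [179.1 234.5] 0.36 [[ 0.598 -0.256  0.13 ]]
bin [321.9 177.2] 0.76 [[0.563 0.205 0.1  ]]
sauce [253.8 190.1] 0.62 [[0.494 0.005 0.045]]
top {'fov_y': 44.512252894302264, 'cx': 256.4435017522878, 'cy': 192.50117626763193, 'k1': -0.11987766855986802, 'position': array([ 0.37133272, -0.0273054 ,  1.60471657]), 'orientation': array([  6.41053602,   0.55038536, -90.70794   ])}
lid_grip [327.8 197. ] 0.64 [[ 0.528 -0.252  0.05 ]]
lid_grip [339.2 281.4] 0.43 [[ 0.249 -0.283  0.05 ]]
lid_knuckle [329.3 199.2] 0.62 [[ 0.524 -0.263  0.012]]
bin_hinge [186.7 200.6] 0.64 [[0.514 0.206 0.13 ]]
bin_hinge [303.2 127.8] 0.17 [[ 0.745 -0.168  0.13 ]]
bin [183.9 199.4] 0.6 [[0.521 0.22  0.1  ]]
sauce [184.5 200.9] 0.65 [[0.522 0.227 0.045]]
sauce [254.7 208.1] 0.58 [[ 0.495 -0.008  0.045]]
{'time_s': 0.6, 'qpos': array([67.26966748, 18.39092018, -4.01514102, 83.10747672,  1.29380305,
       78.5414343 , -3.26238243]), 'joint_velocities': array([-0.03331386, -0.03026936,  0.01569365,  0.05755621, -0.00999192,
        0.01323032,  0.07704278]), 'effort': array([-9.33738229e-04, -4.90792644e+01, -4.03395826e-01, -3.12611747e+01,
       -6.39558141e-02,  3.39180906e-02,  7.70874266e-06]), 'tool_pos': array([ 0.25956176, -0.59594571,  0.22259842]), 'tool_rot': array([1.79994769e+02, 1.90183587e-03, 2.35355967e+01]), 'force': array([-0.10443229,  0.67493083,  0.58570406]), 'wrist_torque': array([-0.04618905, -0.020387  ,  0.02009058]), 'grasp_force': 0.0, 'grip_width': 0.08703910093722801}
```

```bash
python3 - <<'E'
import cv2
a=cv2.imread('pics/scene0.png');cv2.imwrite('pics/scene0b.png',cv2.resize(a,(800,600),interpolation=cv2.INTER_CUBIC))
a=cv2.imread('pics/top0.png');cv2.imwrite('pics/top0b.png',cv2.resize(a,(800,600),interpolation=cv2.INTER_CUBIC))
E
```

```text
(no output)
```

View pics/scene0b.png

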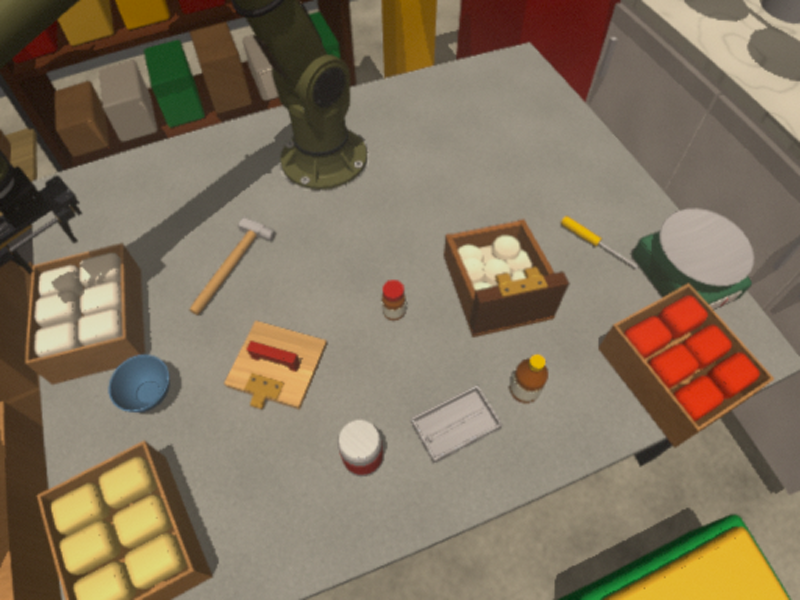

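View pics/top0b.png

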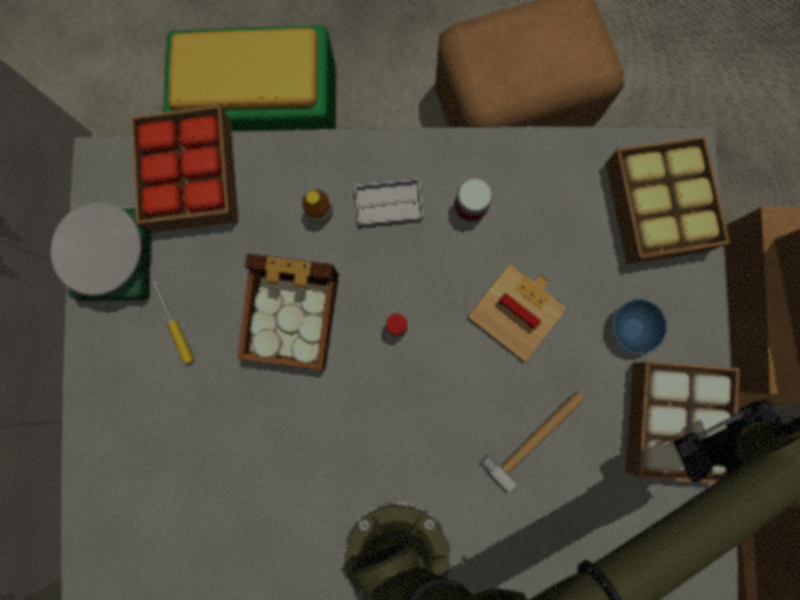

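```bash
python3 - <<'E'
import cv2,numpy as np
s=cv2.imread('pics/scene0.png');t=cv2.imread('pics/top0.png')
def c(a,x,y,w=100,h=75): return cv2.resize(a[y:y+h,x:x+w],(400,300),interpolation=cv2.INTER_CUBIC)
m=np.vstack([np.hstack([c(s,130,195),c(s,275,138)]),np.hstack([c(t,285,160),c(t,135,160)])])
cv2.imwrite('pics/m.png',m)
E
```

```text
(no output)
```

View pics/m.png

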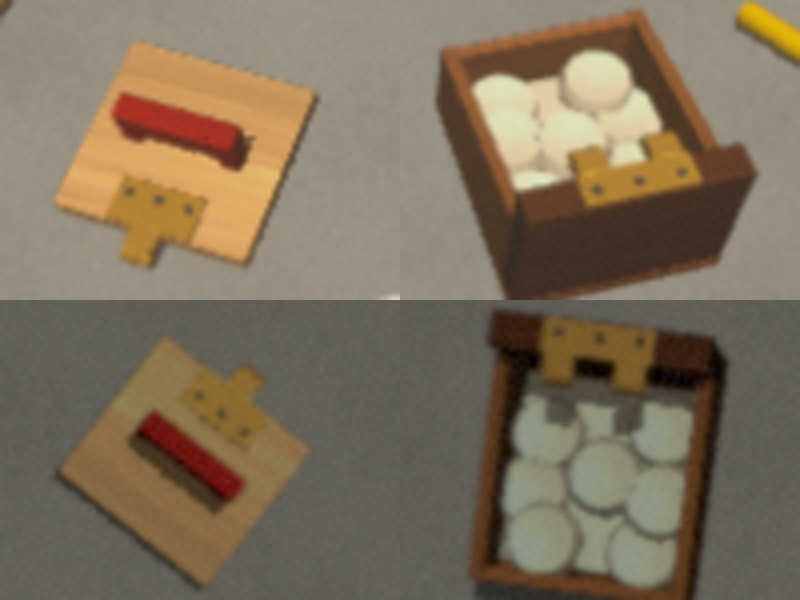

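```bash
cat > fit.py <<'E'
from h import *
from scipy.optimize import least_squares
O={('scene','lid'):(130,195,0,0),('scene','bin'):(275,138,400,0),('top','lid'):(285,160,0,300),('top','bin'):(135,160,400,300)}
D={('scene','lid'):[(57,203,75,-80,18),(246,261,75,80,18),(316,95,-75,80,18),(138,43,-75,-80,18),(114,118,11,-50,62),(121,94,-11,-50,62),(243,128,-11,50,62),(233,152,11,50,62)],
('top','lid'):[(165,337,75,80,18),(308,450,75,-80,18),(60,470,-75,80,18),(203,585,-75,-80,18),(152,412,11,50,62),(140,427,-11,50,62),(243,482,11,-50,62),(230,500,-11,-50,62)],
('scene','bin'):[(525,220,107.5,-90,136),(757,173,107.5,90,136),(745,147,85,90,136),(519,192,85,-90,136),(604,149,62,-17,136),(645,138,62,17,136),(571,153,62,-41,136),(675,132,62,41,136)],
('top','bin'):[(490,343,85,90,136),(492,312,107.5,90,136),(714,337,107.5,-90,136),(712,366,85,-90,136),(541,380,60,41,131),(574,387,60,17,131),(612,390,60,-17,131),(647,392,60,-41,131)]}
def data(k):
    a=np.array(D[k],float); o=O[k]
    return (a[:,:2]-o[2:]+.5)/4-.5+o[:2], a[:,2:]/1e3
def world(p,P): return np.c_[P[:,:2]@R.from_euler('z',p[2]).as_matrix()[:2,:2].T+p[:2],P[:,2]]
for th,g in(('lid',(.53,-.26,-.6)),('bin',(.55,.2,-.1))):
    for cs in(['scene'],['top'],['scene','top']):
        f=lambda p:np.concatenate([(proj(c,world(p,data((c,th))[1]))-data((c,th))[0]).ravel() for c in cs])
        r=least_squares(f,g,loss='soft_l1'); p=r.x
        print(th,cs,p[:2].round(4),np.degrees(p[2]).round(2),'rms',np.sqrt((f(p)**2).mean()).round(2))
        if len(cs)==2: print(f(p).reshape(-1,2).round(1).tolist())
        if th=='bin': print('hinge',world(p,np.array([[.069,0,.13]])).round(4))
E
python3 fit.py
```

```text
lid ['scene'] [ 0.5273 -0.2658] -39.41 rms 0.52
lid ['top'] [ 0.522  -0.2661] -39.59 rms 0.68
lid ['scene', 'top'] [ 0.5246 -0.266 ] -39.51 rms 0.82
[[-1.0, -0.5], [-0.1, 0.2], [0.5, -1.2], [-0.7, -1.2], [-1.0, -1.0], [0.3, -1.1], [-0.0, -0.8], [-0.4, -0.4], [-0.4, -1.5], [0.7, -0.7], [-1.2, -0.8], [0.1, -0.1], [-0.0, -2.0], [-1.1, -0.6], [1.0, -0.8], [0.2, -0.1]]
bin ['scene'] [0.5194 0.2289] -9.35 rms 0.35
hinge [[0.5875 0.2177 0.13  ]]
bin ['top'] [0.517  0.2244] -7.23 rms 0.51
hinge [[0.5855 0.2157 0.13  ]]
bin ['scene', 'top'] [0.5183 0.2268] -8.25 rms 0.59
[[0.4, -0.3], [-0.2, -1.2], [-0.1, -0.7], [-0.5, 0.3], [-0.9, -0.2], [-0.5, 0.2], [-0.2, 0.4], [-0.6, 0.2], [-0.9, -1.1], [-0.3, -0.2], [-0.3, 0.7], [-0.8, 0.4], [0.5, -0.4], [-0.4, -1.2], [0.6, -0.6], [-0.7, -0.2]]
hinge [[0.5866 0.2169 0.13  ]]
```

```bash
cat > go.py <<'E'
import sys
from h import *
# usage: go.py x y z yaw -> full scaled delta in tool frame from the measured pose
x,y,z,w=map(float,sys.argv[1:5]); o=env.get_obs()
A=R.from_euler('xyz',o['tool_rot'],degrees=True); B=R.from_euler('xyz',[180,0,w],degrees=True)
d=A.inv().apply(np.array([x,y,z])-o['tool_pos'])/.2; t=(A.inv()*B).as_rotvec()/1.5
print('pos',np.round(o['tool_pos'],4),'rot',np.round(o['tool_rot'],2),'F',np.round(o['force'],1),'grip',round(o['grip_width'],4),round(o['grasp_force'],1),'t',o['time_s'])
print(d.round(4).tolist(),t.round(4).tolist())
E
python3 go.py .5246 -.266 .12 50.5; python3 go.py .395 -.43 .19 38
```

```text
pos [ 0.2596 -0.5959  0.2226] rot [179.99   0.    23.54] F [-0.1  0.7  0.6] grip 0.087 0.0 t 0.6
[1.8737, -0.9834, 0.5128] [0.0001, 0.0, -0.3137]
pos [ 0.2596 -0.5959  0.2226] rot [179.99   0.    23.54] F [-0.1  0.7  0.6] grip 0.087 0.0 t 0.6
[0.9522, -0.4903, 0.1629] [0.0001, 0.0, -0.1683]
```

Call:
apply_moves(
  moves=[
    [0.1,-0.05,0.02,0,0,-0.02,1],
    [0.25,-0.13,0.04,0,0,-0.04,1],
    [0.43,-0.22,0.07,0,0,-0.07,1],
    [0.61,-0.31,0.1,0,0,-0.1,1],
    [0.77,-0.4,0.13,0,0,-0.135,1],
    [0.88,-0.455,0.15,0,0,-0.155,1],
    [0.95,-0.49,0.163,0,0,-0.168,1],
    [0.95,-0.49,0.163,0,0,-0.168,1],
    [0.95,-0.49,0.163,0,0,-0.168,1],
  ],
)

```text
time_s: 1.5
tool_pos: [0.3935, -0.4319, 0.1901]
tool_rot: [180.0, 0.1, 37.8]
force: [-0.1, -0.3, -0.5]
grip_width: 0.0868
grasp_force: 0.0
```

```bash
python3 go.py .5246 -.266 .11 50.5
```

```text
pos [ 0.3935 -0.4319  0.1901] rot [1.7996e+02 8.0000e-02 3.7850e+01] F [-0.1 -0.3 -0.5] grip 0.0868 0.0 t 1.5
[1.027, -0.2531, 0.3992] [0.0003, 0.0009, -0.1472]
```

Call:
apply_moves(
  moves=[
    [0.1,-0.025,0.03,0,0,-0.015,1],
    [0.28,-0.07,0.1,0,0,-0.04,1],
    [0.46,-0.115,0.18,0,0,-0.065,1],
    [0.64,-0.16,0.26,0,0,-0.09,1],
    [0.8,-0.2,0.32,0,0,-0.115,1],
    [0.92,-0.23,0.37,0,0,-0.135,1],
    [1.0,-0.25,0.4,0,0,-0.147,1],
    [1.0,-0.25,0.4,0,0,-0.147,1],
    [1.0,-0.25,0.4,0,0,-0.147,1],
    [1.0,-0.25,0.4,0,0,-0.147,1],
  ],
)

```text
time_s: 2.5
tool_pos: [0.5207, -0.2702, 0.1106]
tool_rot: [179.9, 0.1, 50.4]
force: [-0.4, -0.5, 0.2]
grip_width: 0.0869
grasp_force: 0.0
```

```bash
python3 go.py .5246 -.266 .031 50.5
```

```text
pos [ 0.5207 -0.2702  0.1106] rot [1.7993e+02 7.0000e-02 5.0410e+01] F [-0.4 -0.5  0.2] grip 0.0869 0.0 t 2.5
[0.0291, 0.0009, 0.3977] [0.0008, 0.0008, -0.001]
```

Call:
apply_moves(
  moves=[
    [0.03,0,0.05,0.001,0.001,-0.001,1],
    [0.03,0,0.12,0.001,0.001,-0.001,1],
    [0.03,0,0.2,0.001,0.001,-0.001,1],
    [0.03,0,0.28,0.001,0.001,-0.001,1],
    [0.03,0,0.34,0.001,0.001,-0.001,1],
    [0.03,0,0.38,0.001,0.001,-0.001,1],
    [0.03,0,0.398,0.001,0.001,-0.001,1],
    [0.03,0,0.398,0.001,0.001,-0.001,1],
    [0.03,0,0.398,0.001,0.001,-0.001,1],
  ],
)

```text
time_s: 3.4
tool_pos: [0.5258, -0.2633, 0.0309]
tool_rot: [-180.0, -0.1, 50.7]
force: [0.8, 0.2, 0.3]
grip_width: 0.0868
grasp_force: 0.0
```

Call:
apply_moves(
  moves=[
    [0,0,0,0,0,0,0.5],
    [0,0,0,0,0,0,0.4],
    [0,0,0,0,0,0,0.3],
    [0,0,0,0,0,0,0.26],
    [0,0,0,0,0,0,0.22],
    [0,0,0,0,0,0,0.1],
    [0,0,0,0,0,0,0],
    [0,0,0,0,0,0,0],
    [0,0,0,0,0,0,0],
    [0,0,0,0,0,0,0],
  ],
  grip_force=35,
)

```text
time_s: 4.4
tool_pos: [0.5254, -0.2632, 0.0303]
tool_rot: [-179.9, -0.1, 50.7]
force: [0.9, 0.3, -0.5]
grip_width: 0.0214
grasp_force: 35.0
```

```bash
python3 go.py .5246 -.266 .131 50.5; python3 - <<'E'
from h import *
for n in('scene','top'): cv2.imwrite(f'pics/{n}1.png',viewer.read_camera(n)[:,:,::-1])
E
```

```text
pos [ 0.5254 -0.2632  0.0303] rot [-1.7993e+02 -9.0000e-02  5.0700e+01] F [ 0.9  0.3 -0.5] grip 0.0214 35.0 t 4.4
[-0.0127, 0.0051, -0.5034] [-0.0008, -0.001, 0.0023]
```

Call:
apply_moves(
  moves=[
    [0,0,-0.01,0,0,0,0],
    [0,0,-0.03,0,0,0,0],
    [0,0,-0.07,0,0,0,0],
    [0,0,-0.13,0,0,0,0],
    [0,0,-0.21,0,0,0,0],
    [0,0,-0.3,0,0,0,0],
    [0,0,-0.4,0,0,0,0],
    [0,0,-0.5,0,0,0,0],
    [0,0,-0.6,0,0,0,0],
    [0,0,-0.7,0,0,0,0],
    [0,0,-0.8,0,0,0,0],
    [0,0,-0.88,0,0,0,0],
    [0,0,-0.93,0,0,0,0],
    [0,0,-0.95,0,0,0,0],
    [0,0,-0.95,0,0,0,0],
    [0,0,-0.95,0,0,0,0],
  ],
)

```text
time_s: 6.1
tool_pos: [0.5248, -0.2633, 0.2196]
tool_rot: [-179.8, -0.1, 50.7]
force: [0.1, -0.1, -3.6]
grip_width: 0.0216
grasp_force: 35.0
```

```bash
python3 go.py .515 -.05 .22 65; python3 - <<'E'
from h import *
for n in('scene','top'): cv2.imwrite(f'pics/{n}2.png',viewer.read_camera(n)[:,:,::-1])
s=cv2.imread('pics/scene2.png');t=cv2.imread('pics/top2.png')
def c(a,x,y,w=133,h=150): return cv2.resize(a[y:y+h,x:x+w],(399,450),interpolation=cv2.INTER_CUBIC)
cv2.imwrite('pics/m2.png',np.hstack([c(s,110,130),c(t,275,120)]))
E
```

```text
pos [ 0.5248 -0.2633  0.2196] rot [-1.7984e+02 -6.0000e-02  5.0700e+01] F [ 0.1 -0.1 -3.6] grip 0.0216 35.0 t 6.1
[0.7941, -0.7137, 0.0008] [-0.0018, -0.001, -0.1664]
```

View pics/m2.png

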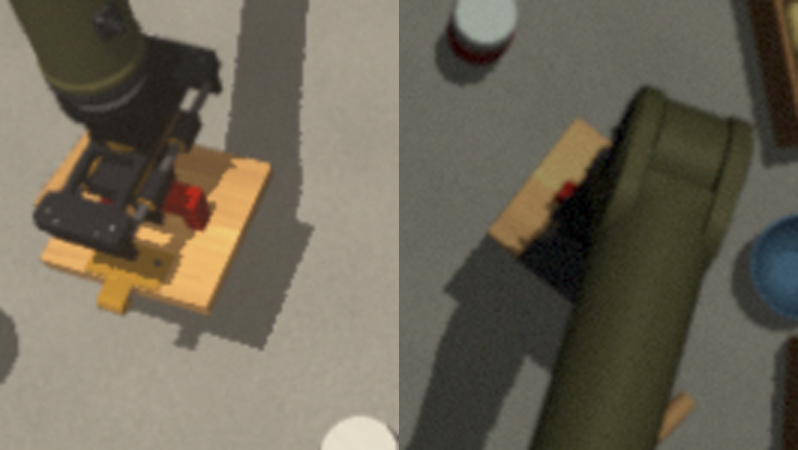

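```bash
python3 - <<'E'
from h import *
from scipy.optimize import least_squares
a=np.array([(42,257,75,-80,18),(208,302,75,80,18),(271,164,-75,80,18),(208,312,75,80,0),(271,177,-75,80,0)],float)
uv=(a[:,:2]+.5)/3-.5+[110,130]; P=a[:,2:]/1e3; z0=.2196-.0303
def W(p): return np.c_[P[:,:2]@R.from_euler('z',p[2]).as_matrix()[:2,:2].T+p[:2],P[:,2]+z0]
f=lambda p:(proj('scene',W(p))-uv).ravel()
r=least_squares(f,(.525,-.263,-.69));print(r.x[:2].round(4),np.degrees(r.x[2]).round(2),f(r.x).round(1))
E
```

```text
[ 0.5215 -0.2668] -39.0 [-1.3 -0.2 -0.6  1.2  0.1 -0.9  0.7  0.9  1.  -1.6]
```

Call:
apply_moves(
  moves=[
    [0.03,-0.03,0,0,0,-0.01,0],
    [0.1,-0.09,0,0,0,-0.02,0],
    [0.19,-0.17,0,0,0,-0.04,0],
    [0.28,-0.25,0,0,0,-0.06,0],
    [0.37,-0.33,0,0,0,-0.08,0],
    [0.46,-0.41,0,0,0,-0.1,0],
    [0.55,-0.49,0,0,0,-0.12,0],
    [0.63,-0.57,0,0,0,-0.135,0],
    [0.7,-0.63,0,0,0,-0.15,0],
    [0.76,-0.68,0,0,0,-0.16,0],
    [0.79,-0.71,0,0,0,-0.166,0],
    [0.79,-0.71,0,0,0,-0.166,0],
    [0.79,-0.71,0,0,0,-0.166,0],
  ],
)

```text
time_s: 7.5
tool_pos: [0.5156, -0.0524, 0.2207]
tool_rot: [-180.0, -0.1, 64.9]
force: [0.7, -1.0, -4.1]
grip_width: 0.0217
grasp_force: 35.0
```

```bash
python3 go.py .48 .23 .22 81.8
```

```text
pos [ 0.5156 -0.0524  0.2207] rot [-1.7996e+02 -6.0000e-02  6.4890e+01] F [ 0.7 -1.  -4.1] grip 0.0217 35.0 t 7.5
[1.203, -0.7603, 0.0054] [-0.0004, -0.0007, -0.1967]
```

Call:
apply_moves(
  moves=[
    [0.03,-0.02,0,0,0,-0.005,0],
    [0.1,-0.06,0,0,0,-0.015,0],
    [0.2,-0.12,0,0,0,-0.03,0],
    [0.3,-0.19,0,0,0,-0.05,0],
    [0.4,-0.25,0,0,0,-0.065,0],
    [0.5,-0.31,0,0,0,-0.08,0],
    [0.6,-0.37,0,0,0,-0.1,0],
    [0.7,-0.44,0,0,0,-0.115,0],
    [0.79,-0.5,0,0,0,-0.13,0],
    [0.86,-0.54,0,0,0,-0.14,0],
    [0.9,-0.57,0,0,0,-0.147,0],
    [0.9,-0.57,0,0,0,-0.147,0],
    [0.9,-0.57,0,0,0,-0.147,0],
  ],
)

```text
time_s: 8.8
tool_pos: [0.4887, 0.159, 0.221]
tool_rot: [-180.0, -0.1, 77.5]
force: [0.6, 0.7, -3.4]
grip_width: 0.0214
grasp_force: 35.0
```

```bash
python3 go.py .482 .23 .195 81.8
```

```text
pos [0.4887 0.159  0.221 ] rot [-1.7996e+02 -6.0000e-02  7.7530e+01] F [ 0.6  0.7 -3.4] grip 0.0214 35.0 t 8.8
[0.3392, -0.1092, 0.1306] [-0.0004, -0.0007, -0.0496]
```

Call:
apply_moves(
  moves=[
    [0.03,-0.01,0.01,0,0,-0.005,0],
    [0.09,-0.03,0.03,0,0,-0.015,0],
    [0.16,-0.05,0.06,0,0,-0.025,0],
    [0.23,-0.07,0.09,0,0,-0.035,0],
    [0.29,-0.09,0.11,0,0,-0.043,0],
    [0.33,-0.105,0.125,0,0,-0.049,0],
    [0.34,-0.11,0.13,0,0,-0.05,0],
    [0.34,-0.11,0.13,0,0,-0.05,0],
    [0.34,-0.11,0.13,0,0,-0.05,0],
  ],
)

```text
time_s: 9.7
tool_pos: [0.4819, 0.2306, 0.1954]
tool_rot: [-180.0, -0.1, 81.8]
force: [-0.7, 0.3, -5.7]
grip_width: 0.0219
grasp_force: 35.0
```

```bash
python3 go.py .4965 .23 .1483 81.8; python3 - <<'E'
from h import *
for n in('scene','top'): cv2.imwrite(f'pics/{n}3.png',viewer.read_camera(n)[:,:,::-1])
s=cv2.imread('pics/scene3.png');t=cv2.imread('pics/top3.png')
def c(a,x,y,w=100,h=100): return cv2.resize(a[y:y+h,x:x+w],(400,400),interpolation=cv2.INTER_CUBIC)
cv2.imwrite('pics/m3.png',np.hstack([c(s,275,118),c(t,135,140)]))
E
```

```text
pos [0.4819 0.2306 0.1954] rot [-1.7999e+02 -9.0000e-02  8.1840e+01] F [-0.7  0.3 -5.7] grip 0.0219 35.0 t 9.7
[0.0073, 0.0727, 0.2357] [-0.0001, -0.001, 0.0005]
```

View pics/m3.png

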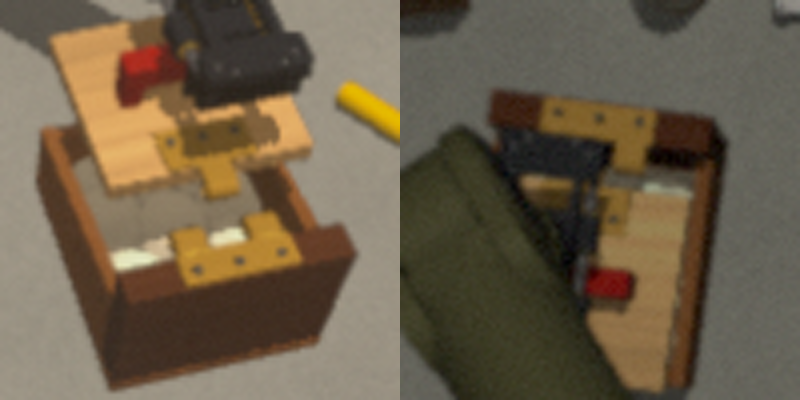

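```bash
python3 - <<'E'
import cv2
s=cv2.imread('pics/scene3.png')[120:195,282:382]
cv2.imwrite('pics/s3.png',cv2.resize(s,(800,600),interpolation=cv2.INTER_CUBIC))
E
```

```text
(no output)
```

View pics/s3.png

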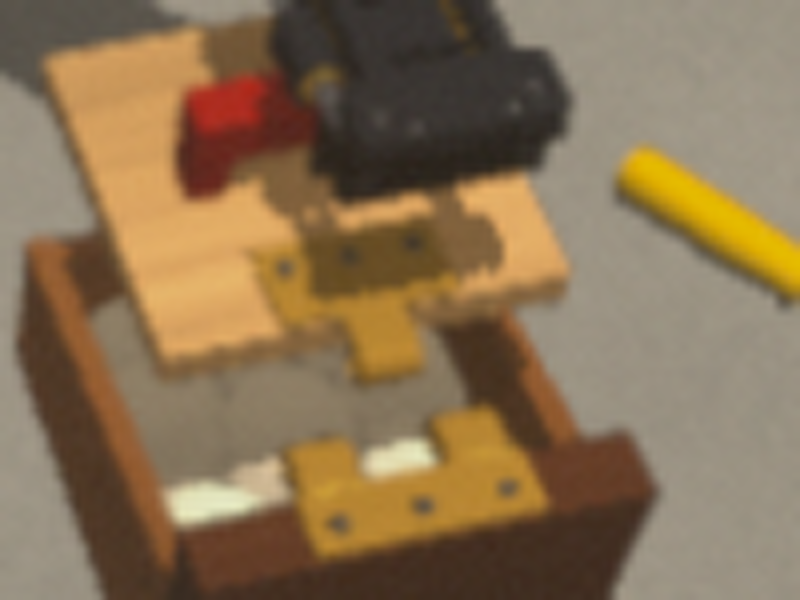

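```bash
cat > rel.py <<'E'
from h import *
from scipy.optimize import least_squares
def fit(a,z0,g,org,sc):
    a=np.array(a,float); uv=(a[:,:2]+.5)/sc-.5+org; P=a[:,2:]/1e3
    W=lambda p,P:np.c_[P[:,:2]@R.from_euler('z',p[2]).as_matrix()[:2,:2].T+p[:2],P[:,2]+z0]
    f=lambda p:(proj('scene',W(p,P))-uv).ravel()
    r=least_squares(f,g,loss='soft_l1',f_scale=.5); print(r.x[:2].round(4),np.degrees(r.x[2]).round(2),f(r.x).reshape(-1,2).round(1).tolist()); return r.x,W
E
cat > r3.py <<'E'
from rel import *
lid=[(163,360,75,-80,18),(570,273,75,80,18),(168,377,75,-80,0),(568,297,75,80,0),(45,62,-75,-80,18),(190,122,11,-50,62),(197,86,-11,-50,62)]
b=[(628,432,85,90,136),(655,490,107.5,90,136),(285,452,62,-41,136),(350,440,62,-17,136),(435,420,62,17,136),(495,408,62,41,136)]
org=[282,120]
lp,W=fit(lid,.1651,(.49,.23,-.14),org,8); bp,_=fit(b,0,(.518,.227,-.14),org,8)
k=lp[:2]+R.from_euler('z',lp[2]).as_matrix()[:2,:2]@[.091,0]; h=bp[:2]+R.from_euler('z',bp[2]).as_matrix()[:2,:2]@[.069,0]
print('knuckle',k,'hinge',h,'lid-hinge in bin frame mm',1e3*(R.from_euler('z',-bp[2]).as_matrix()[:2,:2]@(k-h)),np.degrees(lp[2]-bp[2]))
def wp(p,z0,P): 
    q=R.from_euler('z',p[2]).as_matrix()@np.array(P)/1e3+[p[0],p[1],z0]; return (proj('scene',q)[0]-org+.5)*8-.5
print('pred knuckle silhouettes',wp(lp,.1651,(100,-12,12)),wp(lp,.1651,(100,12,12)),'tube top mid',wp(lp,.1651,(91,0,21)))
print('leaf centre line bin',wp(bp,0,(96,0,139)))
E
python3 r3.py
```

```text
[0.483  0.2259] -7.9 [[0.4, -0.4], [0.9, -0.4], [-0.9, 1.2], [-0.2, 0.3], [-0.2, -1.0], [1.5, 0.8], [-1.9, -0.2]]
[0.5182 0.2287] -9.18 [[1.0, 0.3], [0.4, -0.8], [0.1, -0.1], [-0.4, -0.2], [-0.3, 0.2], [-0.3, 0.2]]
knuckle [0.57309594 0.2133512 ] hinge [0.58629472 0.21768538] lid-hinge in bin frame mm [-12.33876358  -6.38340425] 1.2738329955374075
pred knuckle silhouettes [365.09148036 383.26880403] [427.1893524  369.88378022] tube top mid [391.60473758 342.23444433]
leaf centre line bin [421.79611064 499.72048437]
```

```bash
python3 go.py .4955 .2352 .170 81.4
```

```text
pos [0.482  0.2304 0.1956] rot [ 1.800e+02 -9.000e-02  8.181e+01] F [ 0.4  0.8 -4.1] grip 0.0219 35.0 t 9.8
[0.0331, 0.0634, 0.1278] [0.0, -0.0011, 0.0048]
```

Call:
apply_moves(
  moves=[
    [0.01,0.01,0.02,0,0,0.001,0],
    [0.02,0.03,0.05,0,-0.001,0.003,0],
    [0.03,0.05,0.09,0,-0.001,0.005,0],
    [0.033,0.06,0.12,0,-0.001,0.005,0],
    [0.033,0.063,0.128,0,-0.001,0.005,0],
    [0.033,0.063,0.128,0,-0.001,0.005,0],
    [0.033,0.063,0.128,0,-0.001,0.005,0],
    [0.033,0.063,0.128,0,-0.001,0.005,0],
  ],
)

```text
time_s: 10.6
tool_pos: [0.495, 0.2362, 0.1701]
tool_rot: [180.0, -0.0, 81.5]
force: [-0.2, 0.3, -3.9]
grip_width: 0.0215
grasp_force: 35.0
```

```bash
python3 go.py .4955 .2352 .1483 81.4; python3 - <<'E'
from h import *
im=np.mean([viewer.read_camera('scene').astype(float) for _ in range(4)],0).astype('uint8')
cv2.imwrite('pics/scene4.png',im[:,:,::-1])
cv2.imwrite('pics/s4.png',cv2.resize(im[125:200,282:382,::-1],(800,600),interpolation=cv2.INTER_CUBIC))
E
```

```text
pos [0.495  0.2362 0.1701] rot [ 1.800e+02 -4.000e-02  8.147e+01] F [-0.2  0.3 -3.9] grip 0.0215 35.0 t 10.6
[-0.0045, 0.003, 0.1091] [0.0, -0.0005, 0.0008]
```

View pics/s4.png

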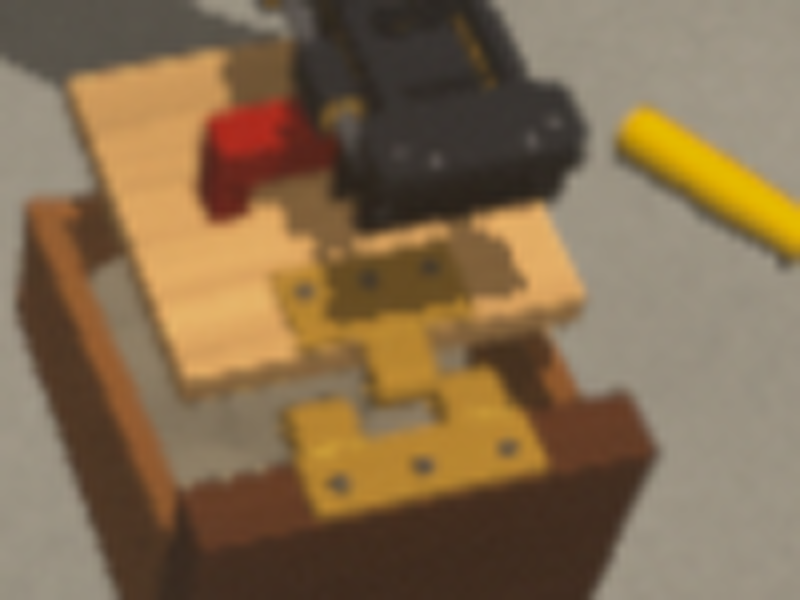

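```bash
cat > r4.py <<'E'
from rel import *
org=[282,125]; z0=.1701-.0303
lid=[(186,382,75,-80,18),(586,295,75,80,18),(190,398,75,-80,0),(582,319,75,80,0),(68,82,-75,-80,18),(377,403,98.7,-12,7.3),(440,389,98.7,12,7.3)]
b=[(628,392,85,90,136),(656,450,107.5,90,136),(285,410,61.3,-41,134.7),(352,400,61.3,-17,134.7),(437,380,61.3,17,134.7),(497,369,61.3,41,134.7)]
lp,W=fit(lid,z0,(.49,.23,-.14),org,8); bp,_=fit(b,0,(.518,.227,-.14),org,8)
def rel(lp,bp):
    k=lp[:2]+R.from_euler('z',lp[2]).as_matrix()[:2,:2]@[.091,0]; h=bp[:2]+R.from_euler('z',bp[2]).as_matrix()[:2,:2]@[.069,0]
    print('hinge',h.round(4),'rel mm',(1e3*(R.from_euler('z',-bp[2]).as_matrix()[:2,:2]@(k-h))).round(2),np.degrees(lp[2]-bp[2]).round(2))
rel(lp,bp)
lp,_=fit(lid[:2]+lid[5:],z0,lp,org,8); bp,_=fit(b[2:],0,bp,org,8); rel(lp,bp)
E
python3 r4.py
```

```text
[0.4946 0.2319] -8.05 [[0.1, -0.7], [0.7, -0.6], [-1.0, 0.8], [-0.1, -0.0], [-0.2, -1.1], [0.3, 0.5], [0.0, 0.6]]
[0.5182 0.2303] -9.73 [[1.3, 0.5], [0.5, -0.7], [0.2, -0.1], [-0.5, -0.3], [-0.4, 0.2], [-0.4, 0.2]]
hinge [0.5862 0.2186] rel mm [-1.6   0.26] 1.68
[0.4939 0.2295] -6.95 [[-0.1, -0.3], [0.2, -1.0], [0.1, 0.5], [-0.2, 0.5]]
[0.5185 0.2307] -9.25 [[0.6, 0.0], [-0.2, -0.2], [-0.1, 0.2], [-0.1, 0.1]]
hinge [0.5866 0.2197] rel mm [-2.16 -1.48] 2.3
```

```bash
python3 go.py .4964 .2365 .1483 81.0
```

```text
pos [0.495  0.2361 0.17  ] rot [-1.800e+02 -3.000e-02  8.146e+01] F [ 0.1 -0.7 -3.6] grip 0.0217 35.0 t 10.8
[0.0032, 0.0064, 0.1086] [-0.0, -0.0004, 0.0054]
```

Call:
apply_moves(
  moves=[
    [0.003,0.006,0.005,0,0,0.005,0],
    [0.003,0.006,0.015,0,0,0.005,0],
    [0.003,0.006,0.025,0,0,0.005,0],
    [0.003,0.006,0.035,0,0,0.005,0],
    [0.003,0.006,0.045,0,0,0.005,0],
    [0.003,0.006,0.055,0,0,0.005,0],
    [0.003,0.006,0.065,0,0,0.005,0],
    [0.003,0.006,0.075,0,0,0.005,0],
    [0.003,0.006,0.085,0,0,0.005,0],
    [0.003,0.006,0.095,0,0,0.005,0],
    [0.003,0.006,0.103,0,0,0.005,0],
    [0.003,0.006,0.108,0,0,0.005,0],
    [0.003,0.006,0.108,0,0,0.005,0],
    [0.003,0.006,0.108,0,0,0.005,0],
  ],
)

```text
time_s: 12.2
tool_pos: [0.4963, 0.2365, 0.1482]
tool_rot: [-180.0, -0.0, 81.0]
force: [0.1, 0.4, -3.5]
grip_width: 0.0214
grasp_force: 35.0
```

```bash
python3 go.py .4964 .2365 .1483 81.0; python3 - <<'E'
from h import *
im=np.mean([viewer.read_camera('scene').astype(float) for _ in range(4)],0).astype('uint8')
cv2.imwrite('pics/scene5.png',im[:,:,::-1])
cv2.imwrite('pics/top5.png',viewer.read_camera('top')[:,:,::-1])
cv2.imwrite('pics/s5.png',cv2.resize(im[145:195,305:371,::-1],(792,600),interpolation=cv2.INTER_CUBIC))
E
```

```text
pos [0.4963 0.2365 0.1482] rot [-1.7998e+02 -3.0000e-02  8.1030e+01] F [ 0.1  0.4 -3.5] grip 0.0214 35.0 t 12.2
[0.0002, 0.0007, -0.0003] [-0.0003, -0.0003, 0.0004]
```

View pics/s5.png

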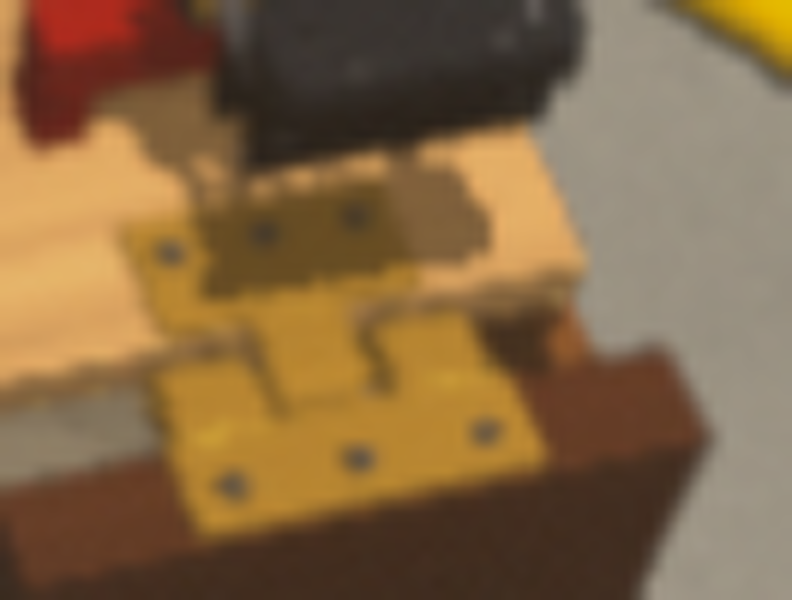

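```bash
cat > ortho.py <<'E'
from h import *
# ortho of plane z=.136 in bin frame: columns = y (-95..95), rows = x (30..115), 4 px/mm
def ortho(im,n,bp,z,xr=(30,115),yr=(-97,97),s=4):
    X,Y=np.meshgrid(np.arange(*xr,1/s),np.arange(*yr,1/s),indexing='ij')
    P=np.c_[X.ravel(),Y.ravel(),0*X.ravel()]/1e3
    P=R.from_euler('z',bp[2]).apply(P)+[bp[0],bp[1],z]
    uv=proj(n,P).reshape(X.shape+(2,)).astype('f4')
    return cv2.remap(im,uv[...,0],uv[...,1],cv2.INTER_CUBIC)
if __name__=='__main__':
    bp=(.5183,.2295,np.radians(-9.0)); im=cv2.imread('pics/scene5.png')
    o=ortho(im,'scene',bp,.136); o=np.ascontiguousarray(o)
    z=cv2.resize(o[60:240,230:550],(776,436),interpolation=cv2.INTER_CUBIC)
    for mm in range(-90,91,10): cv2.line(o,(int((mm+97)*4),0),(int((mm+97)*4),8 if mm else 14),(0,255,0),1)
    for mm in range(30,115,5): cv2.line(o,(0,(mm-30)*4),(16 if mm%10==0 else 8,(mm-30)*4),(0,255,0),1)
    cv2.imwrite('pics/o5.png',np.vstack([o,] )[:340])
    cv2.imwrite('pics/o5.png',np.vstack([o[:,:776],z])[:600]); print(o.shape)
    # profiles along x at stations of y
    g=ortho(cv2.imread('pics/scene5.png',0),'scene',bp,.136,s=1).astype(int)
    for y in(-75,-60,-50,50,55,60,70,75): print(y,g[:,y-3+97:y+4+97].mean(1).astype(int).tolist())
    c=ortho(im,'scene',bp,.136,s=1).astype(int)
    for x in(60,65,70,75,80): print('x',x,c[x-30,97-45:97+46].mean(1).astype(int).tolist())
E
python3 ortho.py
```

```text
(340, 776, 3)
-75 [184, 183, 181, 180, 179, 179, 178, 177, 176, 174, 171, 169, 167, 166, 166, 167, 169, 171, 172, 174, 174, 171, 165, 158, 146, 133, 124, 116, 109, 104, 103, 103, 105, 107, 111, 114, 116, 118, 119, 121, 122, 124, 125, 127, 127, 128, 127, 127, 128, 127, 124, 120, 113, 105, 96, 89, 83, 77, 73, 71, 71, 70, 70, 70, 70, 71, 71, 71, 71, 71, 70, 69, 69, 69, 69, 69, 69, 68, 68, 68, 68, 67, 65, 61, 58]
-60 [184, 182, 181, 180, 178, 177, 175, 174, 173, 172, 171, 170, 169, 169, 169, 170, 171, 172, 174, 175, 174, 172, 167, 159, 148, 135, 125, 118, 110, 105, 104, 104, 105, 107, 110, 111, 113, 114, 114, 115, 115, 115, 116, 117, 118, 119, 119, 120, 122, 122, 119, 114, 107, 100, 91, 84, 79, 74, 71, 70, 70, 70, 70, 70, 70, 71, 71, 71, 71, 70, 70, 69, 69, 69, 69, 69, 69, 69, 69, 68, 67, 66, 64, 60, 57]
-50 [184, 182, 180, 179, 177, 176, 175, 174, 173, 172, 171, 170, 170, 170, 170, 171, 173, 174, 174, 175, 176, 177, 175, 168, 157, 145, 133, 120, 113, 108, 104, 102, 102, 103, 105, 108, 109, 111, 113, 113, 111, 110, 109, 109, 110, 110, 111, 112, 112, 111, 109, 105, 99, 93, 87, 82, 77, 74,
[... 3524 characters left out ...]
 120, 121, 121, 121, 122, 122, 121, 121, 122, 121, 121, 121, 120, 117, 114, 109, 101, 93, 88, 83, 83, 87, 93, 99, 107, 114, 118, 120, 122, 123, 124, 124, 124, 124, 123, 123, 122, 121, 121, 121, 122, 121, 121, 121, 116, 109, 101, 91, 78, 69, 61, 53]
x 80 [90, 91, 96, 103, 110, 117, 123, 126, 127, 129, 129, 130, 130, 131, 132, 132, 131, 130, 128, 127, 126, 126, 126, 126, 125, 122, 118, 113, 108, 104, 102, 102, 104, 107, 110, 112, 113, 114, 114, 113, 113, 113, 113, 113, 113, 112, 112, 113, 114, 116, 117, 117, 117, 115, 112, 109, 105, 100, 98, 99, 103, 108, 114, 119, 121, 122, 124, 124, 125, 126, 127, 128, 130, 132, 134, 134, 133, 131, 129, 129, 129, 128, 125, 121, 116, 110, 105, 99, 89, 80, 72]
```

View pics/o5.png

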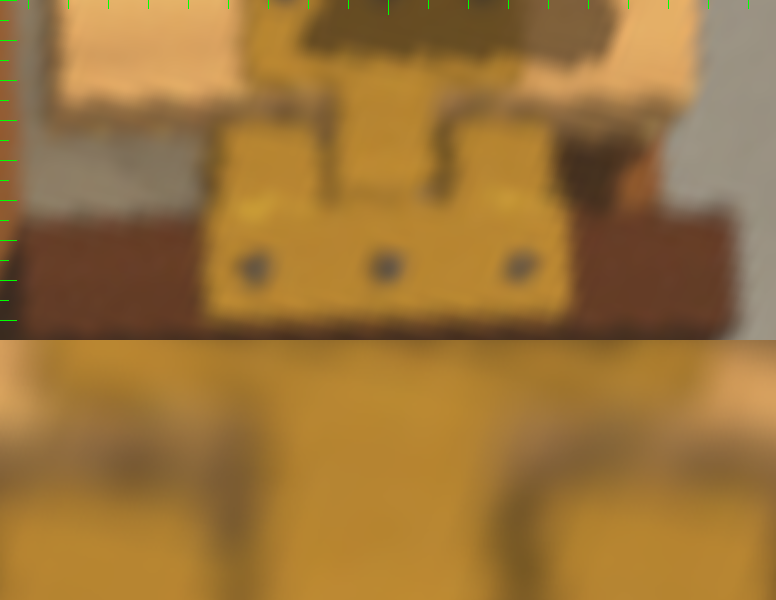

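```bash
cat > edges.py <<'E'
from ortho import *
bp=(.5183,.2295,np.radians(-8.7))
def prof(f,z,ys,lo,hi,w=2):
    g=ortho(cv2.imread(f,0).astype('f4'),'scene',bp,z,s=4)
    for y in ys:
        c=int((y+97)*4); p=g[:,c-4*w:c+4*w].mean(1); d=np.diff(p); 
        a,b=int((lo-30)*4),int((hi-30)*4); q=d[a:b]; i=np.argmax(abs(q)); s=np.sign(q[i])
        j=np.arange(max(i-10,0),min(i+11,len(q))); wt=np.clip(s*q[j],0,None)
        print('   y',y,'edge x',round(30+(a+(j*wt).sum()/wt.sum()+.5)/4,2),'step',round(float(s*wt.sum()),0))
for f in('scene0','scene3','scene4','scene5'):
    print(f,'jamb inner @.136'); prof(f'pics/{f}.png',.136,(-70,-60,70,75),76,92)
    print(f,'jamb outer'); prof(f'pics/{f}.png',.136,(-70,-60,60,70),105,115)
for f in('scene0','scene4'):
    print(f,'bin knuckle far silh @.1347 (nominal hinge-7.7)'); prof(f'pics/{f}.png',.1347,(-33,-29,-25,25,29,33),54,66)
for f,zt in(('scene3',.1954),('scene4',.1701),('scene5',.1482)):
    z=zt-.0303; print(f,'lid front top edge'); prof(f'pics/{f}.png',z+.018,(-70,-60,-50,50,60,65),35,62)
    if f!='scene5': print(f,'tube near silh (knuckle+7.7)'); prof(f'pics/{f}.png',z+.0073,(-7,-4,0,4,7) if f=='scene4' else(-14,-11,-8,-5),60,90)
g=ortho(cv2.imread('pics/scene5.png',0),'scene',bp,.136,s=1).astype(int)
for y in(-3,3): print(g[:,y-3+97:y+4+97].mean(1).astype(int).tolist())
E
python3 edges.py
```

```text
scene0 jamb inner @.136
   y -70 edge x 84.21 step -108.0
   y -60 edge x 82.96 step -82.0
   y 70 edge x 82.01 step -37.0
   y 75 edge x 83.06 step -50.0
scene0 jamb outer
   y -70 edge x 111.73 step -16.0
   y -60 edge x 113.19 step -10.0
   y 60 edge x 111.85 step -15.0
   y 70 edge x 110.97 step -13.0
scene3 jamb inner @.136
   y -70 edge x 84.22 step -110.0
   y -60 edge x 82.93 step -87.0
   y 70 edge x 81.98 step -39.0
   y 75 edge x 83.06 step -53.0
scene3 jamb outer
   y -70 edge x 112.72 step -10.0
   y -60 edge x 112.53 step -16.0
   y 60 edge x 110.9 step -15.0
   y 70 edge x 111.49 step -13.0
scene4 jamb inner @.136
   y -70 edge x 84.44 step -42.0
   y -60 edge x 85.21 step -42.0
   y 70 edge x 82.01 step -40.0
   y 75 edge x 83.07 step -52.0
scene4 jamb outer
   y -70 edge x 112.32 step -14.0
   y -60 edge x 112.75 step -13.0
   y 60 edge x 111.84 step -15.0
   y 70 edge x 111.18 step -13.0
scene5 jamb inner @.136
   y -70 edge x 84.03 step -40.0
   y -60 edge x 82.86 step -36.0
   y 70 edge x 81.96 step -40.0
   y 75 edge x 83.08 step -52.0
scene5 jamb outer
   y -70 
[... 1741 characters left out ...]
, 137, 137, 137, 137, 138, 138, 138, 138, 137, 137, 137, 137, 138, 139, 141, 141, 142, 142, 141, 139, 137, 134, 130, 128, 127, 127, 130, 132, 134, 136, 137, 138, 139, 139, 138, 136, 131, 125, 118, 111, 104, 99, 97, 99, 105, 113, 121, 127, 131, 133, 133, 130, 124, 113, 101, 91, 80, 69, 61, 57]
[73, 75, 76, 77, 78, 78, 78, 78, 78, 79, 79, 79, 82, 89, 100, 109, 120, 129, 134, 137, 139, 141, 141, 140, 139, 138, 137, 137, 137, 137, 138, 138, 139, 139, 138, 138, 139, 139, 140, 141, 141, 142, 142, 141, 139, 137, 135, 132, 130, 129, 129, 131, 133, 135, 136, 137, 138, 138, 137, 138, 138, 135, 130, 125, 120, 116, 114, 114, 116, 120, 125, 131, 134, 136, 138, 137, 132, 124, 115, 103, 89, 78, 69, 60, 54]
```

```bash
sed 's/107\.5/115/g' fit.py > fit2.py; python3 fit2.py | grep -A1 -E "bin|hinge"; python3 - <<'E'
from h import *
s=onz('scene',[[265/3+110,348/3+130],[185/3+110,347/3+130]],0); print('shadow',s)
c=np.array([.6335,-.2489,.189]); d=s[0]-c; print('light travel dir',d/np.linalg.norm(d))
bx=np.array([np.cos(np.radians(-8.7)),np.sin(np.radians(-8.7))]); print('in bin x,z per unit down',d[:2]@bx/-d[2], d[:2]@[-bx[1],bx[0]]/-d[2])
E
```

```text
bin ['scene'] [0.5178 0.2295] -9.55 rms 0.61
hinge [[0.5858 0.218  0.13  ]]
bin ['top'] [0.5154 0.2247] -7.19 rms 0.67
hinge [[0.5839 0.216  0.13  ]]
bin ['scene', 'top'] [0.5166 0.2273] -8.38 rms 0.76
[[1.0, 1.3], [0.6, 0.4], [-0.3, -1.1], [-0.7, -0.2], [-1.1, -0.7], [-0.7, -0.2], [-0.4, -0.1], [-0.7, -0.3], [-0.9, -0.6], [0.1, -2.0], [-0.0, -1.1], [-0.9, 1.0], [0.4, 0.0], [-0.5, -0.7], [0.5, -0.1], [-0.8, 0.4]]
hinge [[0.5849 0.2172 0.13  ]]
shadow [[ 0.59018773 -0.21814217  0.        ]
 [ 0.55813125 -0.29478607  0.        ]]
light travel dir [-0.2206166   0.15666897 -0.96269577]
in bin x,z per unit down -0.2511447967896699 0.1262036011913586
```

```bash
cat > e2.py <<'E'
from ortho import *
import sys
bp=(.5183,.2295,np.radians(-8.7))
def edge(im,n,z,ys,lo,hi,sg):
    g=ortho(im,n,bp,z,s=4); xs=[]
    for y in ys:
        p=g[:,int((y+97)*4)-2:int((y+97)*4)+2].mean(1); d=sg*np.diff(cv2.GaussianBlur(p.reshape(-1,1),(1,9),2).ravel())
        a,b=int((lo-30)*4),int((hi-30)*4); q=d[a:b]; i=np.argmax(q); j=np.arange(max(i-12,0),min(i+13,len(q))); w=np.clip(q[j],0,None)
        xs.append(30+(a+(j*w).sum()/w.sum()+.5)/4)
    c=np.polyfit(ys,xs,1); m=abs(np.polyval(c,ys)-xs)<2; return f'med {np.median(xs):.2f} mean {np.mean(xs):.2f} sd {np.std(xs):.2f} slope_deg {np.degrees(c[0]):.2f}'
if __name__=='__main__':
    L=np.arange(-78,-47,1.); Rr=np.arange(55,78,1.)
    t=np.mean([viewer.read_camera('top').astype('f4') for _ in range(6)],0); cv2.imwrite('pics/top6.png',t[:,:,::-1]); t=t.mean(2)
    s=np.mean([viewer.read_camera('scene').astype('f4') for _ in range(6)],0); cv2.imwrite('pics/scene6.png',s[:,:,::-1]); s=s.mean(2)
    for nm,y in(('L',L),('R',Rr),('LR',np.r_[L,Rr])):
        print('scene',nm,'lid',edge(s,'scene',.136,y,45,62,-1),'| jamb in',edge(s,'scene',.136,y,76,92,-1))
    print('top L lid',edge(t,'top',.136,L,45,62,-1))
    g=ortho(t,'top',bp,.136,s=1)
    for y in(-75,-65,-55): print(y,g[:,y-4+97:y+5+97].mean(1).astype(int).tolist())
E
python3 e2.py
python3 - <<'E'
import sys; sys.path.insert(0,'.')
from ortho import *
bp=(.5183,.2295,np.radians(-8.7))
t=cv2.imread('pics/top6.png'); s=cv2.imread('pics/scene6.png')
a=ortho(t,'top',bp,.136,s=4)[:,:776]
cv2.imwrite('pics/o6.png',cv2.convertScaleAbs(a,alpha=1.5))
E
```

```text
scene L lid med 54.24 mean 54.49 sd 0.62 slope_deg 1.86 | jamb in med 83.09 mean 83.12 sd 0.50 slope_deg -1.29
scene R lid med 54.59 mean 54.73 sd 0.69 slope_deg -2.75 | jamb in med 82.48 mean 82.31 sd 1.58 slope_deg -0.63
scene LR lid med 54.42 mean 54.60 sd 0.66 slope_deg 0.11 | jamb in med 82.87 mean 82.78 sd 1.17 slope_deg -0.37
top L lid med 52.25 mean 52.22 sd 0.74 slope_deg 1.75
-75 [117, 116, 115, 115, 114, 114, 114, 113, 112, 111, 110, 110, 109, 109, 110, 111, 112, 112, 112, 111, 106, 99, 92, 84, 78, 75, 72, 69, 67, 66, 65, 65, 65, 61, 55, 48, 38, 29, 22, 16, 12, 11, 11, 10, 9, 9, 9, 9, 11, 14, 17, 19, 23, 27, 30, 33, 36, 37, 37, 37, 38, 38, 38, 38, 38, 38, 37, 37, 36, 37, 37, 37, 37, 36, 36, 37, 38, 40, 45, 51, 57, 65, 75, 83, 89]
-65 [118, 118, 117, 116, 116, 115, 114, 114, 113, 112, 110, 109, 109, 109, 111, 112, 112, 113, 112, 110, 106, 101, 95, 90, 87, 83, 79, 77, 74, 70, 68, 64, 59, 55, 50, 42, 34, 27, 19, 13, 11, 9, 8, 9, 10, 10, 10, 10, 11, 12, 14, 19, 24, 29, 33, 36, 37, 37, 38, 38, 38, 38, 38, 38, 38, 38, 38, 38, 37, 37, 36, 35, 34, 34, 34, 35, 37, 43, 48, 53, 62, 72, 81, 89, 96]
-55 [118, 117, 117, 116, 116, 115, 115, 114, 113, 112, 111, 111, 112, 113, 114, 115, 115, 115, 114, 113, 110, 104, 98, 90, 83, 78, 75, 72, 70, 70, 69, 67, 65, 61, 54, 47, 39, 30, 23, 18, 12, 9, 8, 8, 8, 9, 10, 10, 11, 13, 17, 21, 25, 30, 32, 34, 36, 37, 37, 38, 38, 38, 38, 38, 37, 37, 38, 38, 38, 38, 38, 37, 36, 36, 35, 37, 39, 42, 47, 55, 62, 70, 78, 85, 90][ WARN:0@4.996] global loadsave.cpp:1063 imwrite_ Unsupported depth image for selected encoder is fallbacked to CV_8U.
```

View pics/o6.png

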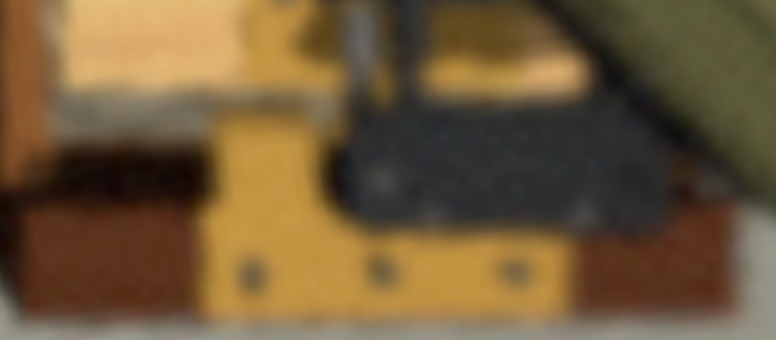

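Call:
apply_moves(
  moves=[
    [0,-0.004,0,0,0,0,0],
    [0,-0.008,0,0,0,0,0],
    [0,-0.011,0,0,0,0,0],
    [0,-0.011,0,0,0,0,0],
    [0,-0.011,0,0,0,0,0],
    [0,-0.011,0,0,0,0,0],
    [0,-0.011,0,0,0,0,0],
  ],
)

```text
time_s: 13.75
tool_pos: [0.4941, 0.2368, 0.1482]
tool_rot: [-180.0, -0.0, 81.0]
force: [-0.4, 0.3, -3.9]
grip_width: 0.0219
grasp_force: 35.0
```

```bash
python3 go.py .4941 .2368 .1483 81.2; python3 e2.py 2>/dev/null | cut -c1-330; python3 - <<'E'
from ortho import *
bp=(.5183,.2295,np.radians(-8.7))
s=cv2.imread('pics/scene6.png')
c=ortho(s,'scene',bp,.136,s=1).astype(int).mean(2)
for x in(66,70,74): print(x,c[x-31:x-28,97-45:97+46].mean(0).astype(int).tolist())
print(c[:,94:100].mean(1).astype(int).tolist())
E
```

```text
pos [0.4941 0.2368 0.1482] rot [-1.7997e+02 -3.0000e-02  8.1030e+01] F [-0.4  0.3 -3.9] grip 0.0219 35.0 t 13.75
[0.0001, 0.0002, -0.0007] [-0.0004, -0.0003, -0.002]
scene L lid med 52.09 mean 52.26 sd 0.52 slope_deg -1.38 | jamb in med 83.12 mean 83.12 sd 0.54 slope_deg -1.44
scene R lid med 51.91 mean 52.10 sd 1.15 slope_deg -4.85 | jamb in med 82.28 mean 81.62 sd 1.60 slope_deg 8.49
scene LR lid med 52.06 mean 52.19 sd 0.85 slope_deg -0.11 | jamb in med 82.70 mean 82.48 sd 1.35 slope_deg -0.63
top L lid med 51.04 mean 51.39 sd 1.02 slope_deg 4.26
-75 [116, 115, 115, 114, 113, 112, 112, 111, 110, 109, 109, 110, 111, 112, 113, 113, 113, 111, 109, 105, 100, 93, 88, 83, 78, 76, 73, 70, 68, 67, 66, 66, 66, 61, 55, 47, 38, 30, 23, 18, 13, 11, 10, 9, 7, 7, 7, 8, 10, 13, 16, 19, 24, 28, 31, 34, 36, 37, 38, 38, 38, 38, 38, 38, 38, 37, 37, 37, 36, 36, 36, 36, 36, 36, 35, 36, 36, 3
-65 [117, 117, 116, 115, 114, 114, 112, 111, 110, 109, 109, 110, 111, 112, 113, 114, 114, 114, 112, 107, 101, 95, 89, 85, 83, 80, 78, 77, 75, 71, 68, 65, 59, 55, 50, 42, 36, 30, 22, 17, 13, 10, 8, 7, 7, 7, 7, 8, 1
[... 1471 characters left out ...]
03, 100, 99, 100, 103, 107, 110, 113, 115, 116, 116, 117, 117, 118, 118, 118, 118, 118, 118, 118, 117, 118, 118, 117, 114, 111, 106, 98, 91, 85, 82, 83, 87, 94, 101, 109, 115, 119, 120, 120, 121, 122, 122, 122, 122, 122, 122, 122, 122, 122, 122, 122, 121, 121, 120, 114, 106, 96, 85, 72, 64, 57, 51]
[67, 69, 70, 70, 71, 71, 71, 71, 73, 76, 80, 85, 92, 100, 106, 111, 117, 121, 122, 123, 123, 123, 122, 121, 121, 121, 121, 121, 121, 122, 122, 122, 122, 121, 121, 122, 123, 124, 125, 126, 126, 125, 123, 121, 118, 115, 111, 107, 104, 104, 105, 108, 112, 116, 118, 120, 121, 122, 122, 122, 121, 117, 111, 105, 99, 93, 90, 88, 90, 95, 102, 109, 115, 118, 120, 119, 115, 110, 101, 90, 80, 72, 64, 56, 52]
```

Call:
apply_moves(
  moves=[
    [0,-0.0015,-0.001,0,0,0,0],
    [0,-0.003,-0.001,0,0,-0.002,0],
    [0,-0.003,-0.001,0,0,-0.002,0],
    [0,-0.003,-0.001,0,0,-0.002,0],
    [0,-0.003,-0.001,0,0,-0.002,0],
    [0,-0.003,-0.001,0,0,-0.002,0],
    [0,-0.003,-0.001,0,0,-0.002,0],
    [0,-0.003,-0.001,0,0,-0.002,0],
  ],
)

```text
time_s: 15.15
tool_pos: [0.4934, 0.2369, 0.1484]
tool_rot: [-180.0, -0.0, 81.2]
force: [-0.1, -0.1, -3.3]
grip_width: 0.0216
grasp_force: 35.0
```

```bash
python3 go.py .4936 .2369 .1483 81.2; python3 -c "
from cell import env
print(env.sign_off())"
```

```text
pos [0.4934 0.2369 0.1484] rot [-1.7997e+02 -3.0000e-02  8.1210e+01] F [-0.1 -0.1 -3.3] grip 0.0216 35.0 t 15.15
[0.0, 0.0009, 0.0004] [-0.0004, -0.0003, 0.0001]
the job is handed in; nothing more can be done
None
```

I handed the job in at about 15 s, with the robot holding the lid level and its knuckle between the bin's two knuckles. No verdict came back, and the wrist force showed only the lid's weight. I estimate alignment at about 1 mm in height and along the hinge; fore-and-aft is the least certain, at about ±1.5 mm against the 3 mm limit.

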